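Shift the bottle shaker into the green slot

ROBOT

A 7-joint arm with a two-finger parallel gripper is mounted at the origin on the work surface. World frame = base frame: x ahead of the robot, y to its left, z up, the work surface at z = 0. Lengths are in m, angles in degrees, forces in N, time in s.
With the tool pointing down it reaches from about 0.4 to 0.85 m from the base axis. Payload 4.5 kg.
Tool frame: the origin (TCP) lies midway between the tips of the shut fingers; the grasp point (between the pads) lies 19 mm behind it; y points along the fingers, x is the direction in which the jaws open and shut, and the axes are right-handed (so a half turn about y gives the same grasp; the last joint's range is limited). The gripper opens to 88 mm and grips with 3 to 60 N. Pads are 18 mm wide; open, the fingers measure 123 mm over their backs; the gripper's body (75 mm by 187 mm) begins 45 mm behind the grasp point.
Start: joints at [-68.595, 39.483, -11.15, 89.685, 9.013, 51.709, -12.324], TCP at [0.208, 0.589, 0.211] pointing down, gripper open.
Joint ranges: [-172.22, 172.22], [-26.19, 119.32], [-84.43, 86.54], [7.71, 146.69], [-57.33, 237.33], [2.42, 119.75], [-152.13, 152.13]. Speed limits (degrees/s): [147.25, 147.25, 180, 180, 180, 180, 180].

INTERFACE

Orientations are given as [roll, pitch, yaw] about the fixed x, y, z axes, in that order (R = Rz(yaw) Ry(pitch) Rx(roll)).
In Python, from cell import bot gives the robot as it stands. Calls block until the motion is done:
- bot.movep(position, orientation): joint-space move of the TCP to a pose.
- bot.movel(position, speed=0.15, attitude=None, contact_N=None): straight line of the TCP; attitude=None keeps the orientation; speed is the mean speed in m/s. With contact_N (N) it stops when the force on the tool has changed by that much, and returns True; else False.
- bot.movej(angles): joint-space move.
- bot.gripper_to(opening): opening from 0.0 (shut) to 1.0 (fully open); the grip force is fixed at half the most; returns when the fingers have stopped.
- bot.dwell(seconds).
- bot.solve_ik(position, orientation): joint angles nearest the present ones, or None.
- bot.read_state(): the state.
- bot.capture(name): name is "scene" or "top" or "wrist"; returns the picture (480x640x3 uint8, red, green, blue); there is no depth.
- bot.calibration(name): a dict with "camera_matrix" (3x3 intrinsics, pixels), "position" and "rotation" of the camera in the world; the wrist camera has in their place "mount" (4x4, takes a point from camera to tool coordinates, whose origin is the TCP and whose axes are the tool frame's). Camera axes: x right, y down, z forward; pixel columns grow to the right and rows downward; lengths in m; the calibration is good to about 2 mm. A picture is of the moment at which its call begins: read the wrist's pose just before it. calibration takes no time and is no camera call.
A pose or a line that the arm cannot do raises bot.PlanningError and nothing moves.
- bot.hand_in(): hands the job in, once; it reports no verdict.
Trained networks look in the newest picture that a camera, given by its name, has taken for a name from the list of things; names that differ only in an ending like _2 or _b are one class to them, and where a whole thing is asked for, a point or a joint stands for the part that bears it (a point fixed in the world has none). Each returns a list of dicts, best first, with "score" (0 to 1); they miss things now and then, are a little off and sometimes report something else, mostly with a low value. They report only what shows in the picture. A call takes as long as a camera call.
- bot.masks_of(camera, target): "region" (480x640 bool, what is visible of it).
- bot.tip_of(camera, target): "at" ([x, y, z] in m, in the coordinates of the camera as it stood for that picture, good to about 4 mm: a listed point, or the origin of a listed thing).
The state is a dict: "clock": time; "qpos": joint angles; "joint_velocities": joint speeds; "effort": joint torques, N m; "ee_pos": TCP position; "tool_rot": TCP orientation; "force": force on the tool from outside, world axes, zero at the start; "ft_torque": the same for the moment, N m; "gripper_width": opening from 0.0 (shut) to 1.0 (fully open).
Only numpy, scipy, OpenCV 4.12 (cv2) and the standard library are available. Lean on these libraries where they do the work, as an engineer would, in place of code of your own. Each camera call takes 0.05 s, during which the arm holds its last target. There are 200 camera calls.

TASK

The bottle shaker's gear lever was left in the left-hand slot of its H-shaped gate, somewhere between its two ends; shift it fully home into the slot marked with the green disc, ready for the next extraction. Push it along the gate with the fingertips or the outside of the fingers - do not pinch or grip the knob or ram it hard against the gate - and leave everything standing on the shaker and around it where it is. Finish with the hand clear.

Things in the scene. Friction and masses are not known exactly. Their poses are not given: they have to be found in the camera images.
- shaker: White bottle shaker with a blue stripe, fixed; 260 mm (x) by 480 mm (y). Origin on the bench below the centre of its gear gate; x points to its far side (away from its operator panel), y to its left. Gearbox deck: x -130..130, y -95..120, 129 mm above the bench. Right of it (y -110..-360 mm) a carriage of clamped bottles, up to 210 mm high.
- gate (a point): Centre of the steel gate plate (110 by 120 mm), on its top, 133 mm above the bench; axes as the shaker's. Cut in it is an H: two slots along x, 14 mm wide, centre lines at y = +18 (left) and -18 mm (right), joined by one cross channel along y, 18 mm wide, at x = 0. The lever's stalk can change slots only through the cross channel.
- gear_knob: Orange ball knob, 30 mm across, on a 10 mm steel stalk; origin at the ball's centre, 193 to 198 mm above the bench, 180 mm above the lever's pivot. It starts in the left slot line, anywhere from near to far end. It stays where it is left; 2 to 5 N sideways at the ball moves it. More than 30 N from the fingers counts as gripped or rammed.
- knob_neutral_right (a point): Where the ball's centre stands with the lever in the cross channel, in line with the right-hand slot: shaker x = 0, y = -29 mm. (Over the left slot line it is y = +29 mm; at a slot's near / far end x = -41 / +41 mm.) The ball can cross sideways while its x is within about +-5 mm of 0.
- shift (a joint): Lever's lean along the slots, rad: 0 in the cross channel, about +0.23 at the far end (+x of the shaker), -0.23 at the near end.
- select (a joint): Lever's lean across, rad: +0.162 over the left slot line (+y of the shaker), -0.162 over the right slot line.
- green_disc: Green disc, 17 mm across, 2 mm thick, flat on the gate plate, to the right of one end of the right-hand slot (near or far end: it differs); it marks that slot end. Origin at its underside's centre, at shaker x = +-41, y = -50 mm. A yellow disc marks the other end of the right-hand slot, a blue and a red disc the ends of the left-hand one.
- green_home (a point): Where the centre of the ball knob stands when the lever is fully home in the green slot (shaker x = +-41, y = -28 mm, 193 mm above the bench).
- vial: Glass vial with aluminium cap, 23 mm across, 76 mm high, loose on the gearbox deck near its near left corner. Origin at its foot's centre. Not to be moved.
- clamp_knob: Loose black thumb knob, 32 mm across, with a brass stud, 34 mm high in all, on the gearbox deck near its far left corner. Origin at its foot's centre. Not to be moved.
- beaker: Glass beaker, 68 mm across, 92 mm high, on the bench just left of the shaker. Origin at its foot's centre. Not to be moved.
- reagent_bottle: Amber bottle, 72 mm across, 150 mm high, on the bench to the left. Origin at its foot's centre. Not to be moved.
- vial_rack: Blue rack of vials, 85 x 185 x 88 mm high, on the bench to the right. Origin at its foot's centre. Not to be moved.
- wash_bottle: White wash bottle, red cap and bent spout, 68 mm across, 180 mm high, on the bench to the right. Origin at its foot's centre. Not to be moved.
- timer: Small white lab timer, 62 x 78 x 18 mm, on the bench beyond on the left. Origin at its underside's centre. Not to be moved.
- crimper: Crimping pliers, blue handles, 210 mm long, 24 mm high, lying on the bench on the left. Origin at mid length at bench height. Not to be moved.

How it is judged (in metres and radians):
At the end, for the whole second after the job is handed in: The ball knob's centre is within 9 mm (seen from above) of its fully home place in the green slot, the lever is at rest, and every loose thing stands within 20 mm of where it was (horizontal distance between gear_knob and green_home below 0.009 m and linear speed of gear_knob below 0.01 m/s and distance of each of vial, clamp_knob, beaker, reagent_bottle, vial_rack, wash_bottle, timer, crimper from where it was at the start of the episode below 0.02 m); the robot touches nothing.
It fails at once if the lever is pinched, gripped or rammed (more than 30 N between fingers and lever) (contact force between the fingers and gear_knob above 30 N).
It fails at once if something standing on or around the shaker is moved by more than 20 mm or lifted (distance of any of vial, clamp_knob, beaker, reagent_bottle, vial_rack, wash_bottle, timer, crimper from where it was at the start of the episode above 0.02 m).
It also fails if it takes over 54 s, if anything falls off the work surface, if the arm or the gripper's body presses on something with over 40 N, if the wrist force passes 120 N, or if a joint passes its speed limit or range.

## Working session

There is one attempt and no reset: what is moved stays moved. The work goes in short steps, each a Python script; the robot and the scene stay as the last script left them, time stands still between calls to the robot, and variables do not carry over. Pictures are saved under pics/ and viewed, about 8 in all and at most 12, crops included, and the job is handed in when it is done.

```bash
ls; mkdir -p pics; cat > h.py <<'E'
import numpy as np, cv2
from cell import bot
from scipy.spatial.transform import Rotation as R
def w(cam,p):
    c=bot.calibration(cam); return np.array(c["rotation"])@np.array(p)+np.array(c["position"])
def save(im,n): cv2.imwrite(f"pics/{n}.png",im[:,:,::-1])
E
python3 - <<'E'
from h import *
s=bot.read_state(); print(s['clock'],s['ee_pos'],s['tool_rot'],s['force'])
for cam in("scene","top"):
    save(bot.capture(cam),cam)
    c=bot.calibration(cam); print(cam,c['position'])
    for t in("shaker","gate","gear_knob","knob_neutral_right","green_disc","green_home","vial","clamp_knob","beaker","wash_bottle","vial_rack","reagent_bottle"):
        r=bot.tip_of(cam,t)
        print(t,[(round(d['score'],2),w(cam,d['at']).round(3).tolist()) for d in r[:2]])
a=cv2.imread('pics/scene.png');b=cv2.imread('pics/top.png')
E
```

```text
pics
0.0 [0.20814964 0.58859937 0.21020562] [-90.00822154   0.10474999  70.53553101] [ 0.33024686  0.0580353  -0.28985895]
scene [1.32186042 0.32090528 0.81595133]
shaker [(0.92, [125.389, 124.388, 124.884])]
gate [(0.78, [116.191, 115.19, 115.685])]
gear_knob [(0.71, [106.771, 105.77, 106.265])]
knob_neutral_right [(0.77, [115.886, 114.885, 115.38])]
green_disc [(0.44, [122.209, 121.208, 121.703])]
green_home [(0.33, [102.196, 101.195, 101.69]), (0.31, [62.297, 61.296, 61.791])]
vial [(0.67, [99.24, 98.239, 98.734])]
clamp_knob [(0.51, [101.777, 100.776, 101.271])]
beaker [(0.59, [97.022, 96.021, 96.516])]
wash_bottle [(0.6, [206.835, 205.834, 206.329])]
vial_rack [(0.95, [211.461, 210.46, 210.955])]
reagent_bottle [(0.94, [61.804, 60.803, 61.298]), (0.29, [97.112, 96.111, 96.606])]
top [ 0.31587924 -0.01366273  1.53487788]
shaker [(0.76, [-133.463, -133.793, -132.244])]
gate [(0.9, [-121.542, -121.872, -120.323]), (0.53, [-58.402, -58.732, -57.183])]
gear_knob [(0.48, [-110.038, -110.367, -108.819]), (0.45, [-105.712, -106.042, -104.493])]
knob_neutral_right [(0.97, [-120.16, -120.489, -118.941]), (0.47, [-112.239, -112.569, -111.02])]
green_disc [(0.43, [-122.68, -123.01, -121.461]), (0.42, [-128.012, -128.342, -126.793])]
green_home [(0.58, [-118.147, -118.476, -116.928])]
vial [(0.67, [-223.816, -224.145, -222.597]), (0.42, [-99.626, -99.956, -98.407])]
clamp_knob [(0.41, [-112.935, -113.264, -111.716])]
beaker [(0.85, [-105.735, -106.065, -104.516])]
wash_bottle []
vial_rack [(0.61, [-223.765, -224.095, -222.546]), (0.29, [-120.702, -121.032, -119.483])]
reagent_bottle [(0.56, [-58.46, -58.789, -57.241])]
```

The calibration rotation is given as roll/pitch/yaw, so I'll fix the helper.

```bash
cat > h.py <<'E'
import numpy as np, cv2
from cell import bot
from scipy.spatial.transform import Rotation as R
def rot(r):
    r=np.array(r,float); return r if r.shape==(3,3) else R.from_euler('xyz',r,degrees=True).as_matrix()
def pose(cam,s=None):
    c=bot.calibration(cam)
    if "mount" in c:
        T=np.eye(4);T[:3,:3]=rot(s['tool_rot']);T[:3,3]=s['ee_pos'];M=T@np.array(c["mount"]);return M[:3,:3],M[:3,3]
    return rot(c["rotation"]),np.array(c["position"])
def w(cam,p,s=None):
    A,t=pose(cam,s); return A@np.array(p)+t
def px(cam,P,s=None):
    A,t=pose(cam,s);q=np.array(bot.calibration(cam)["camera_matrix"])@(A.T@(np.array(P)-t));return q[:2]/q[2]
def save(im,n): cv2.imwrite(f"pics/{n}.png",im[:,:,::-1])
E
python3 - <<'E'
from h import *
for cam in("scene","top"):
    print(cam,bot.calibration(cam)['rotation'])
    for t in("shaker","gate","gear_knob","knob_neutral_right","green_disc","green_home","vial","clamp_knob","beaker","wash_bottle","vial_rack","reagent_bottle"):
        r=bot.tip_of(cam,t)
        print(t,[(round(d['score'],2),w(cam,d['at']).round(3).tolist(),px(cam,w(cam,d['at'])).round().tolist()) for d in r[:2]])
print(bot.read_state()['clock'])
E
```

```text
scene [-128.87368473   -0.34978071  114.13702828]
shaker [(0.92, [0.573, 0.035, 0.003], [328.0, 291.0])]
gate [(0.78, [0.574, 0.035, 0.132], [329.0, 253.0])]
gear_knob [(0.71, [0.572, 0.065, 0.198], [343.0, 234.0])]
knob_neutral_right [(0.77, [0.566, 0.008, 0.196], [321.0, 226.0])]
green_disc [(0.44, [0.518, 0.003, 0.138], [326.0, 234.0])]
green_home [(0.33, [0.682, 0.106, 0.131], [341.0, 291.0]), (0.31, [0.449, 0.472, -0.002], [512.0, 312.0])]
vial [(0.67, [0.49, 0.163, 0.127], [392.0, 248.0])]
clamp_knob [(0.51, [0.682, 0.108, 0.132], [342.0, 292.0])]
beaker [(0.59, [0.629, 0.208, 0.005], [388.0, 328.0])]
wash_bottle [(0.6, [0.615, -0.501, -0.001], [150.0, 246.0])]
vial_rack [(0.95, [0.454, -0.503, 0.003], [184.0, 215.0])]
reagent_bottle [(0.94, [0.449, 0.475, -0.003], [514.0, 313.0]), (0.29, [0.631, 0.208, 0.004], [387.0, 329.0])]
top [-170.38897294    0.56903377  -90.34247587]
shaker [(0.76, [0.564, 0.038, 0.004], [302.0, 238.0])]
gate [(0.9, [0.569, 0.038, 0.136], [300.0, 229.0]), (0.53, [0.449, 0.471, 0.003], [160.0, 276.0])]
gear_knob [(0.48, [0.57, 0.072, 0.198], [287.0, 224.0]), (0.45, [0.627, 0.207, 0.003], [247.0, 218.0])]
knob_neutral_right [(0.97, [0.563, 0.011, 0.201], [309.0, 227.0]), (0.47, [0.68, 0.106, 0.128], [277.0, 191.0])]
green_disc [(0.43, [0.571, 0.033, 0.132], [302.0, 228.0]), (0.42, [0.52, -0.005, 0.136], [315.0, 246.0])]
green_home [(0.58, [0.523, 0.02, 0.198], [306.0, 241.0])]
vial [(0.67, [0.451, -0.502, -0.001], [480.0, 274.0]), (0.42, [0.489, 0.164, 0.128], [255.0, 257.0])]
clamp_knob [(0.41, [0.683, 0.101, 0.13], [278.0, 190.0])]
beaker [(0.85, [0.632, 0.208, 0.002], [247.0, 217.0])]
wash_bottle []
vial_rack [(0.61, [0.451, -0.503, 0.0], [480.0, 274.0]), (0.29, [0.561, 0.009, 0.197], [310.0, 227.0])]
reagent_bottle [(0.56, [0.448, 0.473, -0.002], [160.0, 277.0])]
2.5
```

View pics/scene.png

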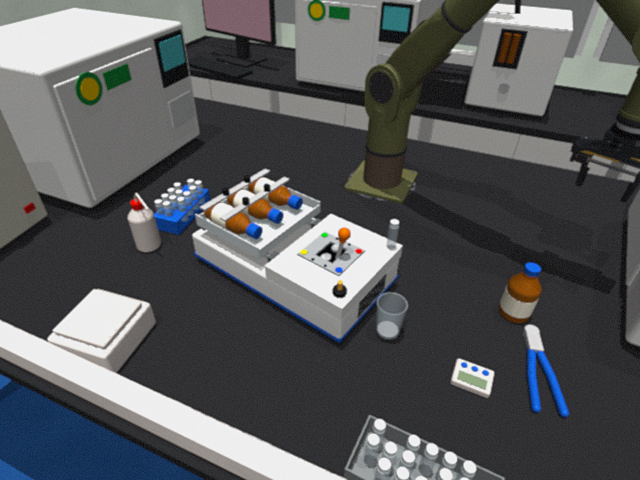

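View pics/top.png

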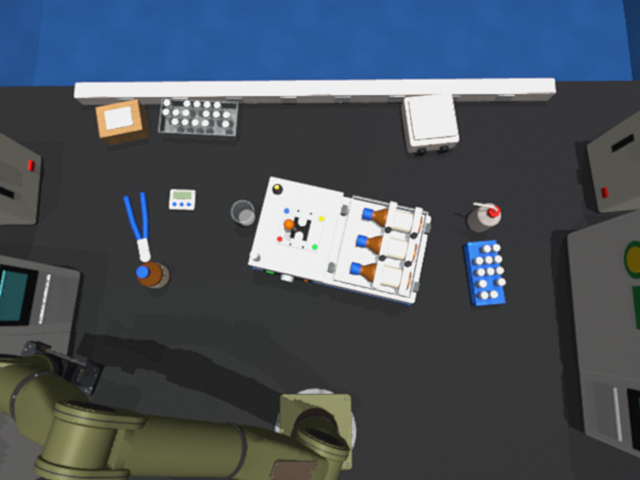

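The scene shows the knob near neutral in the left slot at (343,234). The green disc is at (326,234), and in the top view at (315,246), so it marks the near end of the right slot. Next I'll shut the gripper and look closer with the wrist camera.

```bash
python3 - <<'E'
from h import *
bot.gripper_to(0.0)
print(bot.calibration("wrist")['mount'])
bot.movel([0.208,0.589,0.36],speed=0.3)
bot.movep([0.53,0.03,0.38],[-90,0,75.5])
s=bot.read_state(); save(bot.capture("wrist"),"w1"); print(s['clock'],s['ee_pos'],s['tool_rot'],s['force'])
for t in("gate","gear_knob","knob_neutral_right","green_disc","green_home","vial","clamp_knob"):
    r=bot.tip_of("wrist",t)
    print(t,[(round(d['score'],2),w("wrist",d['at'],s).round(4).tolist(),px("wrist",w("wrist",d['at'],s),s).round().tolist()) for d in r[:2]])
E
```

```text
[[ 9.99999056e-01 -1.28193803e-03  4.94565420e-04 -8.57193767e-04]
 [-8.04543525e-04 -2.54507769e-01  9.67070395e-01 -1.72959929e-01]
 [-1.11385358e-03 -9.67069880e-01 -2.54508561e-01  6.54276407e-02]
 [ 0.00000000e+00  0.00000000e+00  0.00000000e+00  1.00000000e+00]]
6.75 [0.53003096 0.03125044 0.37988507] [-8.99837123e+01 -3.34646784e-02  7.56120898e+01] [-0.72066532  0.84220936  0.3237791 ]
gate [(0.76, [0.5693, 0.0378, 0.1333], [331.0, 232.0]), (0.28, [0.6826, 0.4083, 0.0049], [619.0, 222.0])]
gear_knob [(0.56, [0.5648, 0.069, 0.1971], [368.0, 236.0])]
knob_neutral_right [(0.56, [0.5595, 0.009, 0.1992], [299.0, 248.0])]
green_disc [(0.55, [0.5153, -0.0038, 0.1311], [278.0, 191.0])]
green_home [(0.67, [0.5254, 0.0226, 0.1914], [305.0, 204.0])]
vial [(0.77, [0.4858, 0.1611, 0.1256], [433.0, 119.0])]
clamp_knob []
```

View pics/w1.png

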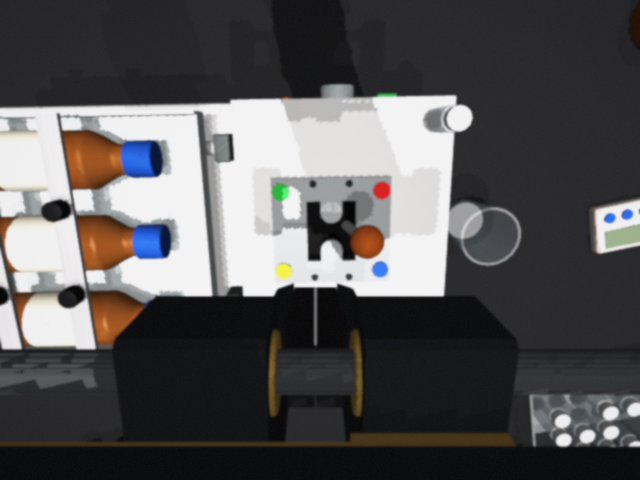

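The wrist view shows green (280,191), red (382,190), yellow (283,271) and blue (380,269), with the ball at (367,241). I'll fit the gate pose to the four discs and take the ball's position from its blob.

```bash
cat > fit.py <<'E'
from h import *
def ray(u,v,z,s):
    A,t=pose("wrist",s);K=np.array(bot.calibration("wrist")["camera_matrix"])
    d=A@np.linalg.solve(K,[u,v,1]);return (t+d*(z-t[2])/d[2])[:2]
def cent(im,lo,hi,box,smin=120,vmin=60):
    h=cv2.cvtColor(im,cv2.COLOR_RGB2HSV);m=cv2.inRange(h,(lo,smin,vmin),(hi,255,255))
    k=np.zeros_like(m);x0,y0,x1,y1=box;k[y0:y1,x0:x1]=255;m&=k
    n,l,st,c=cv2.connectedComponentsWithStats(m);i=1+np.argmax(st[1:,4]);return c[i],st[i,4]
E
python3 - <<'E'
from fit import *
im=cv2.imread('pics/w1.png')[:,:,::-1].copy()
s=bot.read_state()
B=(265,178,398,285)
obs={};loc=dict(green=(-41,-50),red=(-41,50),yellow=(41,-50),blue=(41,50))
for n,lo,hi,b in(("green",45,80,(268,180,295,202)),("red",170,180,(368,180,395,202)),("yellow",22,35,(268,258,298,283)),("blue",100,125,(365,258,395,282))):
    c,a=cent(im,lo,hi,b);obs[n]=ray(*c,.135,s);print(n,c.round(1),a,obs[n].round(4))
P=np.array([loc[n] for n in obs])/1000.;Q=np.array([obs[n] for n in obs])
z=(Q-Q.mean(0))@[1,1j];p=P@[1,1j];yaw=np.angle((z*p.conj()).sum());print("centre",Q.mean(0),"yaw",np.degrees(yaw),"scale",abs((z*p.conj()).sum())/(abs(p)**2).sum())
c,a=cent(im,3,16,(345,220,390,262));b=ray(*c,.197,s)
Rm=np.array([[np.cos(yaw),-np.sin(yaw)],[np.sin(yaw),np.cos(yaw)]])
print("ball",c,a,b,"local mm",(Rm.T@(b-Q.mean(0))*1000).round(1))
E
```

```text
green [279.8 191.8] 202 [ 0.5161 -0.0029]
red [373.  190.5] 2 [0.5381 0.0869]
yellow [283.1 270.7] 170 [ 0.5964 -0.022 ]
blue [379.8 269. ] 174 [0.6199 0.0759]
centre [0.5676212  0.03449433] yaw -12.335649688400029 scale 0.9810575915791424
ball [366.27606635 241.31990521] 844 [0.5693532  0.06547075] local mm [-4.9 30.6]
```

```bash
cat >> fit.py <<'E'
C=np.array([.568,.0365]);YAW=-13.5
c_,s_=np.cos(np.radians(YAW)),np.sin(np.radians(YAW));RM=np.array([[c_,-s_],[s_,c_]])
ATT=[-90,0,YAW+90]
def g(x,y,z): return list(C+RM@np.array([x,y])/1000)+[z]
def go(x,y,z,v=.15,**k):
    r=bot.movel(g(x,y,z),speed=v,**k);s=bot.read_state()
    print((x,y,z),r,round(s['clock'],1),(RM.T@(np.array(s['ee_pos'])[:2]-C)*1000).round(1),round(s['ee_pos'][2],3),np.round(s['force'],1));return r
def look(n):
    s=bot.read_state();im=bot.capture("wrist");save(im,n)
    c,a=cent(im,3,16,(200,120,480,300),170)
    b=ray(*c,.197,s);print("ball px",c.round(1),a,"local",(RM.T@(b-C)*1000).round(1))
E
python3 - <<'E'
from fit import *
bot.movep(g(-60,29,.30),ATT)
go(-60,29,.182)
go(-24,29,.182,.04,contact_N=15)
go(-60,29,.182)
go(-60,29,.30,.25)
bot.movep(g(-40,5,.36),ATT)
look("w2")
E
```

```text
(-60, 29, 0.182) False 8.6 [-58.8  29. ] 0.183 [0.6 0.3 0.2]
(-24, 29, 0.182) False 9.6 [-24.3  29. ] 0.182 [-0.2  0.1  0.6]
(-60, 29, 0.182) False 10.0 [-59.7  29.3] 0.182 [ 0.3 -0.2  0.3]
(-60, 29, 0.3) False 10.6 [-59.9  28.7] 0.299 [-0.7  0.8 -0.9]
ball px [346.6 253.9] 905 local [-5.6 29.6]
```

View pics/w2.png

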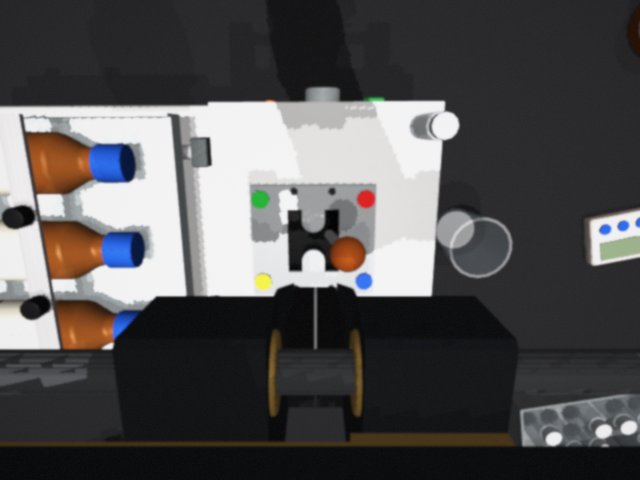

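No contact shows in the force, and the ball hasn't moved. I'll overlay predicted ball outlines on a crop to settle the offset.

```bash
python3 - <<'E'
from fit import *
s=bot.read_state();im=bot.capture("wrist").copy()
h=cv2.cvtColor(im,cv2.COLOR_RGB2HSV)
m=cv2.inRange(h,(0,150,40),(20,255,255));m[:, :320]=0;m[:,385:]=0;m[:225]=0;m[285:]=0
ys,xs=np.nonzero(m);print("mask bbox",xs.min(),xs.max(),ys.min(),ys.max(),cv2.minEnclosingCircle(np.c_[xs,ys].astype(np.float32)))
for x in(-10,-5,0,5): print(x,px("wrist",g(x,29,.196),s).round(1))
for n,l in dict(green=(-41,-50),red=(-41,50),yellow=(41,-50),blue=(41,50)).items(): print(n,px("wrist",g(*l,.135),s).round(1))
K=np.array(bot.calibration("wrist")["camera_matrix"]);print(K[0,0])
o=cv2.resize(im[170:300,230:400],None,fx=4.5,fy=4.5,interpolation=cv2.INTER_CUBIC)
f=lambda P:tuple(int(v) for v in (px("wrist",P,s)-[230,170])*4.5)
for y in(18,-18):
    for d in(-7,7): cv2.line(o,f(g(-41,y+d,.133)),f(g(41,y+d,.133)),(255,255,0),1)
for d in(-9,9): cv2.line(o,f(g(d,-18,.133)),f(g(d,18,.133)),(0,255,255),1)
cv2.circle(o,f(g(0,29,.196)),3,(0,255,0),-1)
save(o,"crop")
E
```

```text
mask bbox 329 363 239 272 ((345.76580810546875, 255.86709594726562), 17.90833282470703)
-10 [345.4 250.6]
-5 [345.3 256.4]
0 [345.2 262.2]
5 [345.1 267.9]
green [258.  201.4]
red [363.7 201.3]
yellow [260.9 283.1]
blue [361.4 283. ]
422.7465105770139
```

View pics/crop.png

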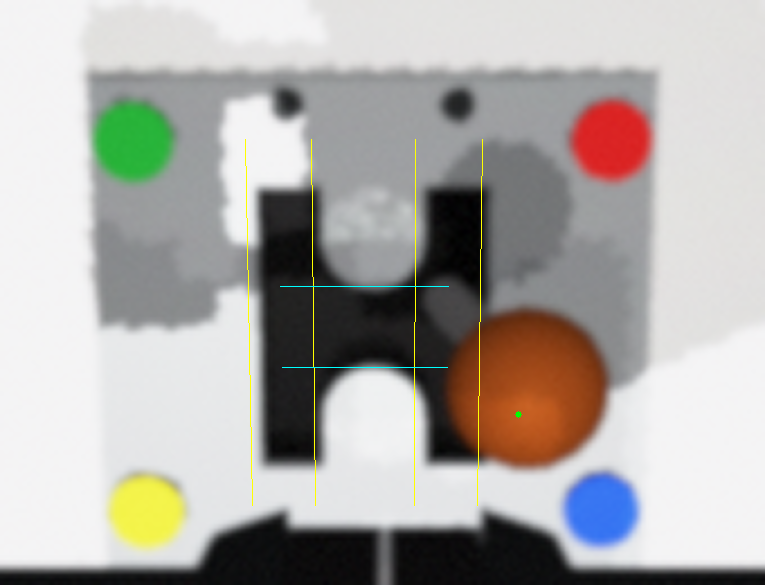

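The ball sits at x≈-5 mm and the gate fit holds, with y about +2 mm off. Contact therefore comes later than I assumed, so I'll push 5 mm further and measure again.

```bash
sed -i 's/^C=.*/C=np.array([.5685,.0380]);YAW=-13.5/' fit.py
sed -i 's/^    b=ray(\*c,.197,s);print("ball/    h=cv2.cvtColor(im,cv2.COLOR_RGB2HSV);m=cv2.inRange(h,(0,150,40),(20,255,255));x,y=c.astype(int);k=np.zeros_like(m);k[y-25:y+25,x-25:x+25]=255;q=np.argwhere(m\&k)[:,::-1].astype(np.float32);c=np.array(cv2.minEnclosingCircle(q)[0])\n&/' fit.py
python3 - <<'E'
from fit import *
look("w3a")
go(-60,29,.30,.3)
go(-60,29,.182,.3)
go(-19,29,.182,.06,contact_N=15)
go(-60,29,.182)
go(-60,29,.30,.3)
go(-40,5,.36,.3)
look("w3")
E
```

```text
ball px [345.8 257.5] 917 local [-5.3 28. ]
(-60, 29, 0.3) False 11.5 [-60.9  29. ] 0.299 [ 0.9 -1.5 -0.3]
(-60, 29, 0.182) False 12.1 [-58.   28.8] 0.184 [ 1.  -0.5  0.3]
(-19, 29, 0.182) False 12.9 [-19.   29.2] 0.182 [-1.   0.7  4.4]
(-60, 29, 0.182) False 13.3 [-59.4  29.1] 0.182 [ 0.6 -0.9 -0.2]
(-60, 29, 0.3) False 13.9 [-58.8  28.9] 0.301 [ 0.3 -0.  -0.9]
(-40, 5, 0.36) False 14.2 [-39.6   4.2] 0.359 [-1.  -0.  -0.9]
ball px [344.5 256.4] 895 local [-3.1 27.9]
```

```bash
python3 - <<'E'
from fit import *
go(-2,88,.26,.3)
go(-2,88,.182,.3)
go(-2,4,.182,.05,contact_N=11)
go(-2,40,.182)
go(-2,40,.30,.3)
go(-50,5,.36,.3)
bot.dwell(.2);look("w4")
E
```

```text
(-2, 88, 0.26) False 14.9 [-2.5 87.1] 0.26 [-0.4 -0.6  0.9]
(-2, 88, 0.182) False 15.3 [-1.3 86.8] 0.184 [-0.1  0.   1.4]
(-2, 4, 0.182) True 16.4 [-1.  33.2] 0.184 [-0.4  0.6  3.9]
(-2, 40, 0.182) False 16.6 [-2.3 40.3] 0.182 [-0.   0.4 -0.8]
(-2, 40, 0.3) False 17.2 [-2.1 39.8] 0.3 [-0.7  0.2  0.4]
(-50, 5, 0.36) False 17.6 [-50.6   4.6] 0.359 [ 0.4  0.  -0. ]
ball px [326.  269.4] 910 local [-2.9 14.4]
```

View pics/w4.png

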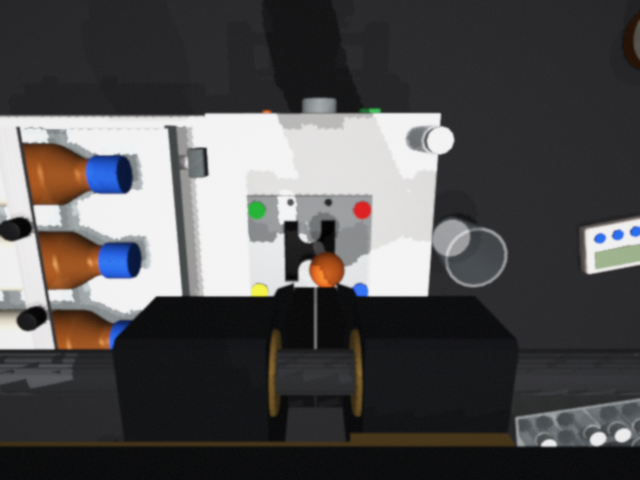

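The lever is in the cross channel at y≈14. The push stopped early, and the upward force suggests the tips are meeting the ball high, so I'll push with lower fingers.

```bash
python3 - <<'E'
from fit import *
go(-1,75,.26,.3)
go(-1,75,.166,.3)
for i in range(3):
    if not go(-1,-10,.166,.03,contact_N=13): break
    s=bot.read_state()
    if (RM.T@(np.array(s['ee_pos'])[:2]-C))[1]*1000<5: break
go(-1,35,.166)
go(-1,35,.30,.3)
go(-50,5,.36,.3)
bot.dwell(.2);look("w5")
E
```

```text
(-1, 75, 0.26) False 18.4 [-1.  74.3] 0.26 [-0.2 -0.  -0.1]
(-1, 75, 0.166) False 18.9 [ 0.  74.4] 0.168 [ 0.3 -0.2  0.9]
(-1, -10, 0.166) True 21.5 [-1.1 -2.9] 0.165 [0.2 1.1 1.1]
(-1, 35, 0.166) False 21.9 [-1.6 34.3] 0.166 [-0.9  0.1  0.5]
(-1, 35, 0.3) False 22.5 [-1.1 33.3] 0.3 [-0.6 -0.7  0.5]
(-50, 5, 0.36) False 22.9 [-50.6   4.2] 0.359 [-0.5  0.5 -0.1]
ball px [268.9 268.7] 916 local [ -3.2 -31.8]
```

The ball now stands over the right slot line, stopped by its end wall. Next is the push toward the near end, where green is.

```bash
python3 - <<'E'
from fit import *
go(45,-29,.30,.3)
go(45,-29,.170,.3)
for i in range(3):
    if not go(-35,-29,.170,.03,contact_N=13): break
    if (RM.T@(np.array(bot.read_state()['ee_pos'])[:2]-C))[0]*1000<-10: break
go(10,-29,.170)
go(10,-29,.30,.3)
go(-70,5,.36,.3)
bot.dwell(.2);look("w6")
for cam in("top",):
    bot.capture(cam)
    for t in("gear_knob","green_home","vial","clamp_knob","beaker"):
        print(t,[(round(d['score'],2),w(cam,d['at']).round(3).tolist()) for d in bot.tip_of(cam,t)[:2]])
print("green_home local->world",g(-41,-28,.193),bot.read_state()['clock'])
E
```

```text
(45, -29, 0.3) False 23.7 [ 44.8 -29. ] 0.299 [-0.3  0.6 -1.2]
(45, -29, 0.17) False 24.3 [ 45.6 -27.9] 0.172 [0.6 0.6 0.8]
(-35, -29, 0.17) True 26.3 [-18.3 -28.7] 0.171 [ 2.8 -0.7  0.5]
(10, -29, 0.17) False 26.7 [  8.1 -29.2] 0.169 [ 0.2 -0.4 -0.4]
(10, -29, 0.3) False 27.2 [  8.4 -29. ] 0.3 [-0.8  0.1  0.6]
(-70, 5, 0.36) False 27.7 [-71.2   4.9] 0.359 [ 0.1 -0.1 -0.5]
ball px [271.1 243.8] 889 local [-42.1 -30.5]
gear_knob []
green_home [(0.2, [0.448, -0.504, -0.002])]
vial [(0.6, [0.488, 0.162, 0.133])]
clamp_knob [(0.66, [0.564, 0.013, 0.201]), (0.47, [0.571, 0.036, 0.004])]
beaker [(0.82, [0.629, 0.205, 0.005])]
green_home local->world [np.float64(0.5220963630757299), np.float64(0.020344902146957177), 0.193] 28.2917
```

View pics/w6.png

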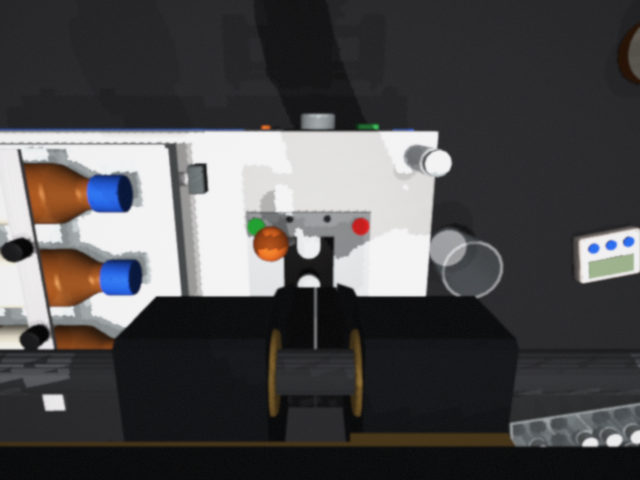

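The ball at (271,244) is fully home beside the green disc, the vial hasn't moved, and the hand is well clear.

```bash
python3 - <<'E'
from h import *
bot.dwell(.3);print(np.abs(bot.read_state()['joint_velocities']).max());print(bot.hand_in())
E
```

```text
0.08318178631023505
the job is handed in; nothing more can be done
None
```

The lever is in the green slot (near end of the right-hand slot), and I handed the job in at about 29 s of the 54 s allowed. I pushed it with the shut fingers: to neutral, across the channel, then to the near end.

**Lever position:** the last wrist view puts the ball at shaker x = -42 mm, y = -30.5 mm. Home is (-41, -28), so it is about 3 mm off, against 9 mm allowed. The final push stopped on the 13 N contact limit at the slot end.

**Other objects:** the vial and beaker were found again within about 7 mm of their first measured places, which is within the detector's error. I didn't measure the other loose things again. The hand finished about 0.15 m above the knob.

**What disagreed or failed:**
- The fingers met the ball 5–8 mm later than the given sizes suggested, so the first push touched nothing and had to be repeated.
- The first push across stopped halfway at its 11 N limit; a second one with lower fingers finished it.
- In the final top-view check, the detector missed the gear knob and misplaced the clamp knob and the green home point. The ball's final position therefore rests on the wrist view alone.

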